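Load a tipping tray and tilt it by its lip so the ring cutters slide to the end

TASK

Stand the small pastry ring from the table in the free lane of the tipping tray, in the raised half away from the orange lip, and let go. Then tilt the tray by pushing its orange lip straight down until you feel it come up against the rubber stop underneath, and hold it there, firmly but gently (about 12 N, never more than 20 N), for two seconds so that both rings slide down to the lip end by themselves. Ease the lip back up without letting the tray snap, so the tray ends level with both rings standing in their lanes at the lip end; do not touch the large ring with the gripper, and leave the other things where they are.

Things in the scene. Friction and masses are not known exactly. Their poses are not given: they have to be found in the camera images.
- ring_s_mid (a point): Small tinned pastry ring cutter (open ring), 53 mm across outside, 42 mm high, 60 g; the point is at its centre, half-way up (21 mm above its underside). It starts standing on the table to the left; grip it across its outside.
- ring_l_mid (a point): Large tinned pastry ring cutter, 65 mm across outside, 42 mm high, 80 g; the point is at its centre, half-way up. It already stands in the tray, in the lane that is not free.
- tray_mid (a point): Centre of the inner floor of the aluminium tipping tray, 98 mm above the table when level. Axes move with the tray: x along it away from the lip, y across, z up. Floor 220 mm along x, 156 along y; walls 34 mm high, 3 thick; a rib along x (y = 0), 24 mm high, 4 thick, parts two lanes 76 mm wide, centres at y = +40 and -40 mm. The large ring is in the +y lane. The hinge runs along y, 10 mm below.
- free_lane (a point): Point on the floor of the free (-y) lane, 45 mm from the tray's middle on the side away from the lip: a good place for the small ring's underside. Axes as for tray_mid.
- lip_mid (a point): Where to push: middle of the top of the orange lip at the tray's low end, 137 mm along -x from the hinge, 132 mm above the table when level. The lip is a flat flange level with the wall tops, 45 mm deep (along x, the point is in its middle), 150 mm wide (y), 4 mm thick. Pushed straight down, the point stays nearly above the same spot of the table. Axes as for tray_mid.
- tray (a joint): Tilt in rad: 0 level (held by a spring), growing as the lip goes down. The lip takes 1.5 to 4 N to push down freely. A springy rubber stop below, set differently each time, meets it after 45 to 75 mm of lip travel and adds about 2 N per mm beyond; find it by feel. Rings slide on the smooth floor from 0.2 to 0.3 rad of tilt on. Let go while tilted, the tray snaps back.
- kitchen_timer_mid (a point): Red and white kitchen timer, 65 mm across, 46 mm high; point at its centre half-way up. Stands on the table; not to be disturbed.
- bottle_cap_mid (a point): White bottle cap, 42 mm across, 14 mm high; point at its centre half-way up. Lies on the table; not to be disturbed.
- amber_jar_mid (a point): Small square jar of amber syrup with a pink cap, 37 x 46 x 74 mm; point at its centre half-way up. Stands at the back; not to be disturbed.
- stand: Fixed stand of the tray: dark base plate 200 x 200 x 12 mm, blue side cheeks up to 106 mm above the table at 92 mm either side (y) of the middle. Origin on the table under the hinge's middle; axes as for the level tray.
Things that resemble listed ones, but are neither listed nor needed, are in the scene too. Leave any blue look-alike of the part that bears ring_l_mid alone. What is shaped like the part that bears ring_s_mid but purple is not meant.

How it is judged:
By the outcome, as a careful person would: the job done as asked, in the order asked, and still so for the second after the job is handed in, with the robot touching nothing.
It also fails if it takes over 62 s, if anything falls off the work surface, if the arm or the gripper's body presses on something with over 40 N, if the wrist force passes 120 N, or if a joint passes its speed limit or range.

ROBOT

A 6-joint arm with a two-finger parallel gripper is mounted at the origin on a cart in front of the work surface, level with it; the furniture and walls round the work are solid. World frame = base frame: x ahead of the robot, y to its left, z up, the work surface at z = 0. Lengths are in mm, angles in rad, forces in N, time in s.
With the tool pointing down it reaches from about 350 to 975 mm from the base axis. Payload 7.1 kg.
Tool frame: the origin (TCP) lies midway between the tips of the shut fingers; the grasp point (between the pads) lies 19 mm behind it; z points along the fingers, y is the line along which they close (so a half turn about z gives the same grasp; the last joint's range is limited). The gripper opens to 88 mm and grips with 3 to 60 N. Pads are 20 mm wide; open, the fingers measure 115 mm over their backs; the gripper's body (75 mm by 178 mm) begins 61 mm behind the grasp point.
Start: joints at [1.118, 0.423, 1.63, -0, 1.089, -0.019], TCP at [262.669, 567.107, 222.675] pointing down, gripper open.
Joint ranges: [-3, 3], [-0.9, 2.11], [0.09, 2.58], [-1.31, 4.45], [0.11, 2.69], [-2.54, 2.54]. Speed limits (rad/s): [2.39, 2.39, 3.01, 3.14, 3.14, 3.14].

INTERFACE

Orientations are given as a rotation vector (axis times angle).
In Python, from workcell import ctrl gives the robot as it stands. The module is installed in compiled form; this text tells all that it offers.
- The arm moves only by the tool servo_tool, never from a script. Its argument "increments" is a list of rows, each a list of 7 numbers: the shift along the world's x, y, z in cm, then the turn, a rotation vector about the world's x, y, z in degrees, then the opening, from -1 (shut) to 1 (fully open). A call has 1 to 20 rows; each row is the pose to reach, as a shift and turn from the pose commanded when the call began; what a row does not reach only later rows make up. A row lasts 1/12 s, in which the tool goes at most 41.7 mm and 7.16 degrees, less where a joint would pass 70% of its speed; a pose out of reach is approached as far as the arm can. A call with a gripper value outside its range is refused whole. The fingers move at their own pace and stop on an object; the grip force is fixed at half the most. Time passes only in rows, so rows that repeat a pose let the fingers close. It gives the time, the measured TCP pose, the force, the opening and the grip force at its end, in the units of the state.
- ctrl.get_obs(): the state, without advancing time (a new reading comes with each control period).
- ctrl.get_image(name): name is "side" or "top"; returns a dict with "image" (400x640x3 uint8, red, green, blue), "fx", "fy", "cx", "cy" (pixels), "k1" (the pictures are not rectified: a ray, as slopes to the right and down, at radius r is drawn at 1 + k1 r^2 times it, then the intrinsics apply), "extrinsics" (4x4, takes a point from camera to world coordinates). Camera axes: x right, y up, looking along -z (the intrinsics and any distortion apply to the point x, -y, -z); pixel columns grow to the right and rows downward; lengths in mm; the calibration is good to about 2 mm. A picture is of the moment at which its call begins. There is no depth.
- ctrl.close_job(): hands the job in; it is judged then, once.
The state is a dict: "t": time; "qpos": joint angles; "qvel": joint speeds; "joint_torque": joint torques, N m; "ee_pos": TCP position; "orientation": TCP orientation; "ft_force": force on the tool from outside, world axes, zero at the start; "moment": the same for the moment, N m; "width": finger opening in mm; "grasp_force": force on a finger pad.
Only numpy, scipy, OpenCV 4.12 (cv2) and the standard library are available. Lean on these libraries where they do the work, as an engineer would, in place of code of your own. Each camera call takes 0.05 s, during which the arm holds its last target. There are 200 camera calls.

## Working session

There is one attempt and no reset: what is moved stays moved. The work goes in short steps, Python scripts to look and compute and a tool call to move; the robot and the scene stay as the last step left them, time stands still between calls to the robot, and variables do not carry over. Pictures are saved under pics/ and viewed, at most 10 in all, crops included, and the job is handed in when it is done.

Besides the shell and the picture viewer there is one more tool, called after "Request:" by a JSON object that holds its "name" and its "arguments", one argument or row to a line. servo_tool: Moves the arm, as the interface text tells. Its arguments: {"type":"object","properties":{"increments":{"type":"array","items":{"type":"array","items":{"type":"number"}}}},"required":["increments"]}

```bash
mkdir -p pics
cat > h.py <<'E'
import numpy as np, cv2
from workcell import ctrl
def snap(n,f):
    d=ctrl.get_image(n); cv2.imwrite(f,cv2.cvtColor(d["image"],cv2.COLOR_RGB2BGR)); 
    np.save(f+'.npy',{k:d[k] for k in d if k!='image'},allow_pickle=True); return d
def load(f): return np.load(f+'.npy',allow_pickle=True).item()
def ray(d,u,v):
    K=np.array([[d["fx"],0,d["cx"]],[0,d["fy"],d["cy"]],[0,0,1.]])
    p=cv2.undistortPoints(np.array([[[u,v]]],float),K,np.array([d["k1"],0,0,0.]),None)[0,0]
    E=np.array(d["extrinsics"]); return E[:3,3],E[:3,:3]@np.array([p[0],-p[1],-1.])
def at_z(d,u,v,z):
    o,r=ray(d,u,v); return o+r*(z-o[2])/r[2]
def proj(d,P):
    E=np.array(d["extrinsics"]); c=E[:3,:3].T@(np.array(P,float)-E[:3,3]); a=np.array([c[0],-c[1]])/-c[2]
    a=a*(1+d["k1"]*(a@a)); return np.array([d["fx"]*a[0]+d["cx"],d["fy"]*a[1]+d["cy"]])
def crop(f,o,x0,y0,w,h,s):
    im=cv2.imread(f)[y0:y0+h,x0:x0+w]; cv2.imwrite(o,cv2.resize(im,None,fx=s,fy=s,interpolation=cv2.INTER_CUBIC))
E
python3 - <<'E'
from h import *
o=ctrl.get_obs(); print(o)
for n in("top","side"):
    d=snap(n,f"pics/{n}0.png"); print(n,d["fx"],d["k1"],np.round(d["extrinsics"],2).tolist())
E
```

```text
{'t': 0.0, 'qpos': array([ 1.11800033e+00,  4.23838170e-01,  1.63070041e+00, -6.86298444e-06,
        1.08865562e+00, -1.89658442e-02]), 'qvel': array([-8.02096599e-04,  1.00466304e-04, -3.51767195e-04,  4.76359201e-05,
       -1.47950847e-03,  2.16858619e-04]), 'joint_torque': array([ 2.36506465e-03, -5.44646430e+01, -2.73662317e+01,  6.44525955e-02,
        2.28937523e-02, -1.27467001e-04]), 'ee_pos': array([262.42220347, 566.59623813, 221.89930437]), 'orientation': array([-6.76042975e-01, -3.06761306e+00,  2.44799246e-03]), 'ft_force': array([-0.70217992, -0.35774738,  0.55154547]), 'moment': array([-0.00089327,  0.0144142 , -0.00264609]), 'grasp_force': 0.0, 'width': 87.8279364807301}
top 514.2228394862613 -0.15126370499365446 [[0.0, 1.0, -0.06, 494.99], [-1.0, -0.0, -0.02, 96.76], [-0.02, 0.06, 1.0, 1424.82], [0.0, 0.0, 0.0, 1.0]]
side 485.54460442601294 0.050145912325504145 [[0.91, 0.25, -0.34, 133.81], [-0.42, 0.55, -0.72, -899.04], [0.01, 0.79, 0.61, 935.23], [0.0, 0.0, 0.0, 1.0]]
```

View pics/top0.png

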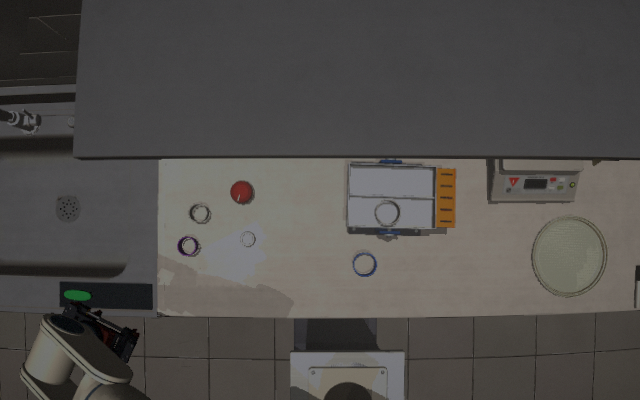

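View pics/side0.png

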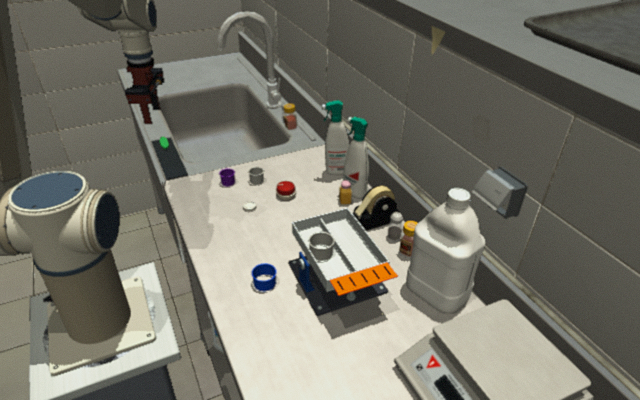

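Top view: grey ring at (200,213) is the small-ring candidate. Things it could be confused with are the purple ring (188,245), the blue ring (364,263), the white cap (248,239) and the large ring in the tray (387,213). I choose the grey one. The tray's lip is at (446,197), so tray x points to the left (world +y), and the free lane is the upper one. I'll check in a close crop.

Run:
```python
from h import *
crop("pics/top0.png","pics/a.png",170,170,100,90,4)
crop("pics/top0.png","pics/b.png",330,150,140,95,5)
a=cv2.imread("pics/a.png");b=cv2.imread("pics/b.png")
c=np.zeros((600,700,3),np.uint8); 
b=cv2.resize(b,(560,380)); 
cv2.imwrite("pics/b.png",b)
```

```text
(no output)
```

View pics/a.png

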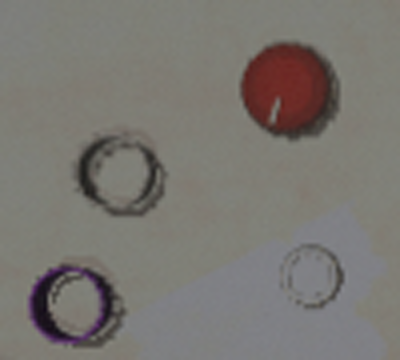

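View pics/b.png

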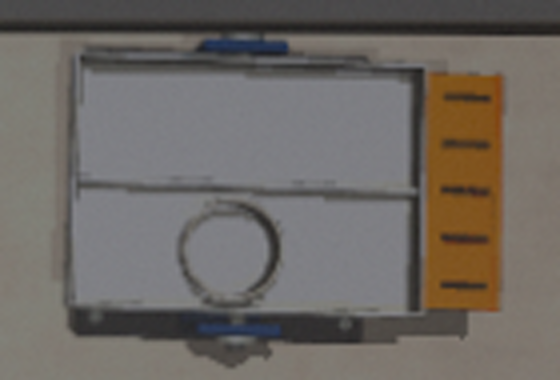

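Crop a: the grey ring's upper rim is centred at about (117,172) in the crop, about 79 crop px across. Crop b: the lip corners are (427,75), (503,75), (500,310) and (425,310). The rib runs from (78,184) to (418,192).

Run:
```python
from h import *
d=load("pics/top0.png"); s=load("pics/side0.png")
f=lambda u,v,x0,y0:((u+.5)/4-.5+x0,(v+.5)/4-.5+y0)
pr=lambda *a:print(*[np.round(x,1) if not isinstance(x,str) else x for x in a])
c=at_z(d,*f(117,172,170,170),42); pr("ring",c,"side px",proj(s,c))
l=at_z(d,*f(78,172,170,170),42);r=at_z(d,*f(157,172,170,170),42);pr("dia",np.linalg.norm(l-r))
L=[at_z(d,*f(u,v,330,150),132) for u,v in((427,75),(503,75),(500,310),(425,310))]
for p in L: pr("lip",p,proj(s,p))
pr("lipc",np.mean(L,0))
R=[at_z(d,*f(u,v,330,150),122) for u,v in((78,184),(418,192))]
pr("rib",R[0],R[1],np.linalg.norm(R[0]-R[1]))
pr("ringL",at_z(d,*f(229,254,330,150),140))
W=[at_z(d,*f(u,v,330,150),132) for u,v in((76,55),(67,310))]
pr("backwall",W[0],W[1])
pr("timer",at_z(d,*f(286,90,170,170),46)); pr("cap",at_z(d,*f(312,276,170,170),14)); pr("purple",at_z(d,*f(70,305,170,170),42))
# refined: grey ring side crop
crop("pics/side0.png","pics/c.png",205,150,110,70,5)
crop("pics/side0.png","pics/d.png",275,195,135,120,5)
```

```text
ring [532.3 404.7  42. ] side px [254.8 171.3]
dia 54.5
lip [ 642.3 -218.9  132. ] [384.9 261.7]
lip [ 642.5 -268.3  132. ] [396.4 275.4]
lip [ 493.  -263.9  132. ] [337.4 294.6]
lip [ 493.2 -215.5  132. ] [327.7 279.9]
lipc [ 567.8 -241.6  132. ]
rib [573.6   3.3 122. ] [ 568.4 -214.3  122. ] 217.7
ringL [528.6 -89.8 140. ]
backwall [654.7   4.9 132. ] [493.8  11.3 132. ]
timer [587.7 288.9  46. ]
cap [461.8 274.5  14. ]
purple [441.9 436.4  42. ]
```

View pics/c.png

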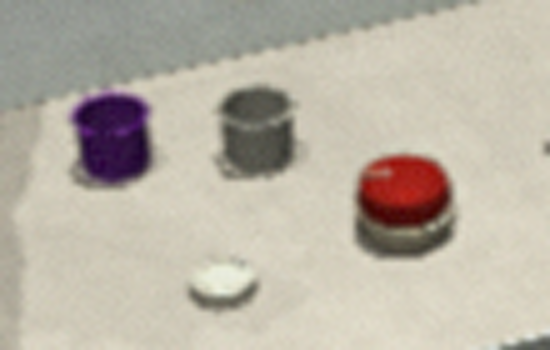

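View pics/d.png

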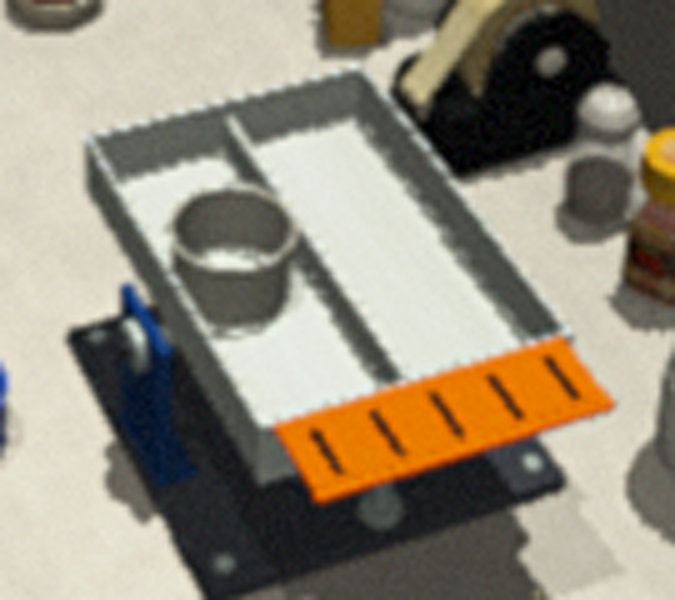

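Crop c shows the grey ring upright with nothing close to it. Its rim is at about (256,171) in the full picture; predicted was (255,171). Crop d shows the lip corners agreeing with the prediction to within 2 px and the right-hand (far) lane free. Next I triangulate using both views and check the obstacles at the back.

Run:
```python
from h import *
d=load("pics/top0.png"); s=load("pics/side0.png")
def tri(a,b):
    (o1,r1),(o2,r2)=ray(d,*a),ray(s,*b); A=np.c_[r1,-r2]; t=np.linalg.lstsq(A,o2-o1,rcond=None)[0]
    p,q=o1+r1*t[0],o2+r2*t[1]; print(np.round((p+q)/2,1),"gap",np.round(p-q,1))
tri((198.9,212.6),(256.3,171.1))
for a,b in (((427,75),(388.3,263)),((503,75),(397.3,275.5)),((500,310),(339,295)),((425,310),(330,280.5))): tri(((a[0]+.5)/4+329.5,(a[1]+.5)/4+149.5),b)
for n,p in dict(jug=(440,285),tape=(372,222),amber=(346,203),pepper=(408,252)).items(): print(n,np.round(at_z(s,*p,0)))
o,r1=ray(d,100,157);_,r2=ray(d,600,157);n=np.cross(r1,r2)
for p in((420,15),(500,55),(600,110)):
    os,r=ray(s,*p); t=(n@(o-os))/(n@r); print("shelf",np.round(os+r*t))
```

```text
[534.6 403.7  42.8] gap [-4.5  1.5  0.2]
[ 646.1 -221.7  127.9] gap [-6.4  3.1 -1.5]
[ 643.4 -268.8  131.7] gap [-1.7  0.8 -0.4]
[ 494.6 -264.9  130.8] gap [-3.1  1.3 -0.4]
[ 495.5 -217.   130. ] gap [-4.7  2.  -0.5]
jug [ 810. -241.    0.]
tape [781.  56.  -0.]
amber [754. 173.  -0.]
pepper [ 805. -101.    0.]
shelf [ 594. -289.  719.]
shelf [ 594. -459.  716.]
shelf [ 596. -606.  707.]
```

Lip centre is about (569.9,-243.1,130), and the small ring is at (534.5,403.5). The shelf is at z≈710, and the jug and jars are at x>750, all clear. Moving above the ring first.

Request:
{"name": "servo_tool", "arguments": {
  "increments": [
    [3,-2,-1,0,0,4,1],
    [6,-4,-2,0,0,8,1],
    [9,-6,-3,0,0,12,1],
    [12,-8,-4,0,0,16,1],
    [15,-10,-5.5,0,0,20,1],
    [18,-11.5,-7,0,0,23.6,1],
    [21,-13,-8.5,0,0,23.6,1],
    [24,-15,-10,0,0,23.6,1],
    [27.2,-16.4,-12,0,0,23.6,1],
    [27.2,-16.4,-12,0,0,23.6,1],
    [27.2,-16.4,-12,0,0,23.6,1],
    [27.2,-16.4,-12,0,0,23.6,1]
  ]
}}

```text
t: 1.1
ee_pos: [534.1, 403.0, 102.3]
orientation: [-0.035, -3.14, 0.001]
ft_force: [-0.1, -1.0, -0.7]
width: 88.0
grasp_force: 0.0
```

Request:
{"name": "servo_tool", "arguments": {
  "increments": [
    [0,0,-2.5,0,0,0,1],
    [0,0,-5,0,0,0,1],
    [0,0,-7.5,0,0,0,1],
    [0,0,-9.3,0,0,0,1],
    [0,0,-9.3,0,0,0,1],
    [0,0,-9.3,0,0,0,1],
    [0,0,-9.3,0,0,0,-0.2],
    [0,0,-9.3,0,0,0,-0.2],
    [0,0,-9.3,0,0,0,-0.2],
    [0,0,-9.3,0,0,0,-0.2],
    [0,0,-9.3,0,0,0,-0.2],
    [0,0,-9.3,0,0,0,-0.2]
  ]
}}

```text
t: 2.1
ee_pos: [534.9, 403.3, 10.2]
orientation: [0.035, 3.141, 0.001]
ft_force: [-0.4, 1.7, 1.9]
width: 51.2
grasp_force: 10.7
```

Request:
{"name": "servo_tool", "arguments": {
  "increments": [
    [0,0,0,0,0,0,-0.2],
    [0,0,0,0,0,0,-0.2],
    [0,0,0,0,0,0,-0.2],
    [0,0,1,0,0,0,-0.2],
    [0,0,3,0,0,0,-0.2],
    [0,0,6,0,0,0,-0.2],
    [0,0,9,0,0,0,-0.2],
    [0,0,12,0,0,0,-0.2],
    [0,0,12,0,0,0,-0.2]
  ]
}}

```text
t: 2.85
ee_pos: [537.6, 405.1, 136.4]
orientation: [0.035, 3.134, 0.009]
ft_force: [0.4, 1.0, -0.5]
width: 50.7
grasp_force: 30.0
```

Run:
```python
from h import *
print(ctrl.get_obs()["ee_pos"],ctrl.get_obs()["width"],ctrl.get_obs()["grasp_force"])
d=snap("side","pics/side1.png"); p=proj(d,ctrl.get_obs()["ee_pos"]).astype(int); print(p)
crop("pics/side1.png","pics/e.png",p[0]-50,p[1]-50,100,80,6)
```

```text
[537.60135306 405.10674593 136.36064034] 50.71966774121302 29.999827967794772
[254 147]
```

View pics/e.png

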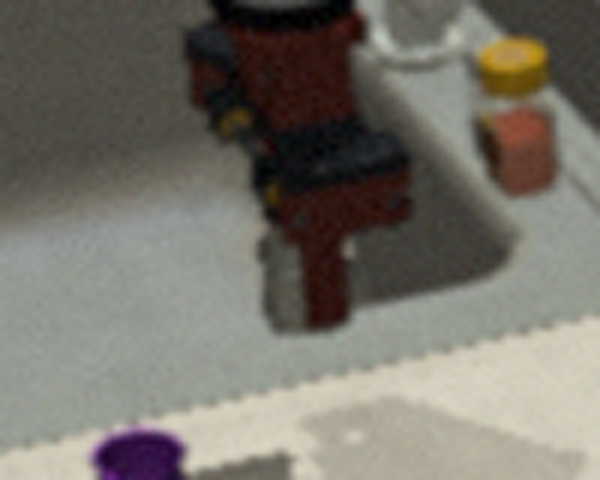

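The ring is held upright (left edge at about 265, right edge about 352 in the crop). Now I check its offset in the jaws by projection.

Run:
```python
from h import *
d=load("pics/side1.png"); T=np.array([537.6,405.1,136.4])
a=np.linspace(0,2*np.pi,100)
for dx in(-6,0,6):
  for dz in (-9,33):
    P=np.array([proj(d,T+[dx+26.5*np.cos(t),26.5*np.sin(t),dz]) for t in a]); P=(P-[204,97]+.5)*6-.5
    print(dx,dz,P.min(0).round(),P.max(0).round())
for q in([-10,-26,0],[10,-26,0],[10,-40,0],[-10,-40,0]): print((proj(d,T+q)-[204,97]+.5)*6-.5)
print(ctrl.get_obs()["orientation"])
```

```text
-6 -9 [245. 290.] [345. 341.]
-6 33 [239. 221.] [340. 271.]
0 -9 [256. 287.] [356. 338.]
0 33 [250. 219.] [351. 269.]
6 -9 [267. 285.] [366. 336.]
6 33 [261. 217.] [362. 267.]
[303.32629507 324.98250332]
[339.1992431  316.94074655]
[348.36303443 329.50485096]
[312.29958518 337.65720263]
[0.03445489 3.13620174 0.00588413]
```

Request:
{"name": "servo_tool", "arguments": {
  "increments": [
    [0.3,-1.5,1,0,0,0,-0.2],
    [0.8,-4.5,2,0,0,0,-0.2],
    [1.3,-8,3,0,0,0,-0.2],
    [1.9,-11.5,4,0,0,0,-0.2],
    [2.5,-15,4,0,0,0,-0.2],
    [3.1,-18.5,4,0,0,0,-0.2],
    [3.6,-22,4,0,0,0,-0.2],
    [4.2,-25.5,4,0,0,0,-0.2],
    [4.8,-29,4,0,0,0,-0.2],
    [5.4,-32.5,4,0,0,0,-0.2],
    [6,-36,4,0,0,0,-0.2],
    [6.5,-39.5,4,0,0,0,-0.2],
    [7,-42.5,4,0,0,0,-0.2],
    [7.4,-45,4,0,0,0,-0.2],
    [7.7,-46.8,4,0,0,0,-0.2],
    [7.7,-46.8,4,0,0,0,-0.2],
    [7.7,-46.8,4,0,0,0,-0.2],
    [7.7,-46.8,4,0,0,0,-0.2]
  ]
}}

```text
t: 4.4
ee_pos: [610.5, -64.7, 168.8]
orientation: [-0.035, -3.139, -0.001]
ft_force: [-0.1, 0.3, -0.8]
width: 50.8
grasp_force: 30.0
```

Run:
```python
from h import *
o=ctrl.get_obs(); print(o["ee_pos"],o["orientation"],o["width"],o["ft_force"],o["qpos"])
d=snap("side","pics/side2.png"); print(proj(d,o["ee_pos"]))
crop("pics/side2.png","pics/f.png",275,150,135,115,5)
```

```text
[610.54932847 -64.71803121 168.7742682 ] [-3.50342056e-02 -3.13918245e+00 -6.79307737e-04] 50.79940829245764 [-0.08755832  0.26643223 -0.81212733] [-1.25078502e-01  4.71954941e-01  1.69259372e+00  2.14691817e-04
  9.79293490e-01 -1.67367508e+00]
[343.22769161 215.8275574 ]
```

View pics/f.png

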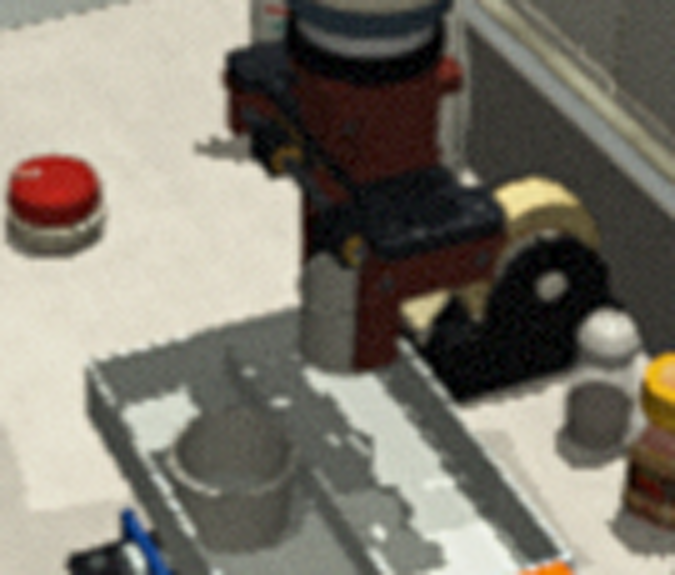

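The held ring's left edge is at about 302 and the finger spans 357–402. Comparing with projection.

Run:
```python
from h import *
d=load("pics/side2.png"); T=np.array([610.5,-64.7,168.8]); a=np.linspace(0,2*np.pi,100)
f=lambda p:(np.array(p)-[275,150]+.5)*5-.5
for dx in(-5,0,5,10):
    P=np.array([f(proj(d,T+[dx+26.5*np.cos(t),26.5*np.sin(t),-9])) for t in a]); print(dx,P.min(0).round(),P.max(0).round())
for q in([-10,-26,0],[10,-26,0],[10,-40,0],[-10,-40,0]): print(f(proj(d,T+q)).round())
# tray model check: project rib & wall tops
M=np.array([573,-106,98]);tx=np.array([.023,1,0]);ty=np.array([-1,.023,0])
for n,x,y,z in(("back-far top",113,-81,34),("back-near top",113,81,34),("front far top",-113,-81,34),("rib back top",110,0,24)):
    p=proj(d,M+x*tx+y*ty+[0,0,z]); print(n,((p-[275,195]+.5)*5-.5).round(),f(p).round())
```

```text
-5 [281. 315.] [386. 381.]
0 [290. 313.] [395. 378.]
5 [299. 310.] [403. 376.]
10 [308. 308.] [412. 373.]
[350. 366.]
[385. 356.]
[399. 372.]
[363. 383.]
back-far top [355.  64.] [355. 289.]
back-near top [ 77. 139.] [ 77. 364.]
front far top [570. 332.] [570. 557.]
rib back top [221. 118.] [221. 343.]
```

Ring offset is about +4 mm in x, so its centre is at x≈615, in the middle of the lane (≈614.5). Lowering.

Request:
{"name": "servo_tool", "arguments": {
  "increments": [
    [0,0,-1.5,0,0,0,-0.2],
    [0,0,-3,0,0,0,-0.2],
    [0,0,-4,0,0,0,-0.2],
    [0,0,-4.8,0,0,0,-0.2],
    [0,0,-5.4,0,0,0,-0.2],
    [0,0,-5.7,0,0,0,-0.2],
    [0,0,-5.8,0,0,0,-0.2],
    [0,0,-5.8,0,0,0,-0.2],
    [0,0,-5.8,0,0,0,-0.2]
  ]
}}

```text
t: 5.2
ee_pos: [612.0, -64.9, 112.1]
orientation: [0.034, 3.141, -0.0]
ft_force: [0.3, -0.1, 0.3]
width: 51.0
grasp_force: 30.0
```

Request:
{"name": "servo_tool", "arguments": {
  "increments": [
    [0,0,-0.1,0,0,0,-0.2],
    [0,0,-0.2,0,0,0,-0.2],
    [0,0,-0.3,0,0,0,-0.2],
    [0,0,-0.3,0,0,0,-0.2],
    [0,0,-0.3,0,0,0,-0.2]
  ]
}}

```text
t: 5.62
ee_pos: [611.6, -64.9, 108.7]
orientation: [-0.034, -3.141, 0.0]
ft_force: [0.1, 0.2, -0.3]
width: 50.6
grasp_force: 30.0
```

Request:
{"name": "servo_tool", "arguments": {
  "increments": [
    [0,0,-0.05,0,0,0,-0.2],
    [0,0,-0.05,0,0,0,-0.2],
    [0,0,-0.05,0,0,0,0.5],
    [0,0,-0.05,0,0,0,0.5],
    [0,0,-0.05,0,0,0,0.5],
    [0,0,-0.05,0,0,0,0.5],
    [0,0,-0.05,0,0,0,0.5]
  ]
}}

```text
t: 6.2
ee_pos: [611.7, -64.9, 108.2]
orientation: [0.034, 3.141, -0.0]
ft_force: [-0.1, -0.0, 0.6]
width: 66.0
grasp_force: 0.0
```

Request:
{"name": "servo_tool", "arguments": {
  "increments": [
    [0,0,0.5,0,0,0,0.5],
    [0,0,1.5,0,0,0,0.5],
    [0,0,3,0,0,0,0.5],
    [0,0,5,0,0,0,0.5],
    [0,0,7,0,0,0,0.5],
    [-0.5,-2,8,0,0,0,0],
    [-1,-5,8,0,0,0,-0.5],
    [-2,-8,8,0,0,0,-1],
    [-3,-11.5,8,0,0,0,-1],
    [-3.7,-14.5,8,0,0,0,-1],
    [-4.2,-17,7,0,0,0,-1],
    [-4.2,-17.8,6,0,0,0,-1],
    [-4.2,-17.8,5,0,0,0,-1],
    [-4.2,-17.8,5,0,0,0,-1],
    [-4.2,-17.8,5,0,0,0,-1]
  ]
}}

```text
t: 7.45
ee_pos: [569.4, -241.5, 157.5]
orientation: [-0.033, -3.14, -0.002]
ft_force: [0.2, 1.5, -0.2]
width: 2.7
grasp_force: 0.0
```

Run:
```python
from h import *
o=ctrl.get_obs(); print(o["ee_pos"],o["width"],o["ft_force"])
snap("side","pics/side3.png"); crop("pics/side3.png","pics/g.png",275,170,145,120,5)
```

```text
[ 569.41273162 -241.45873066  157.46423685] 2.6773677837902627 [ 0.22882568  1.49456553 -0.18442417]
```

View pics/g.png

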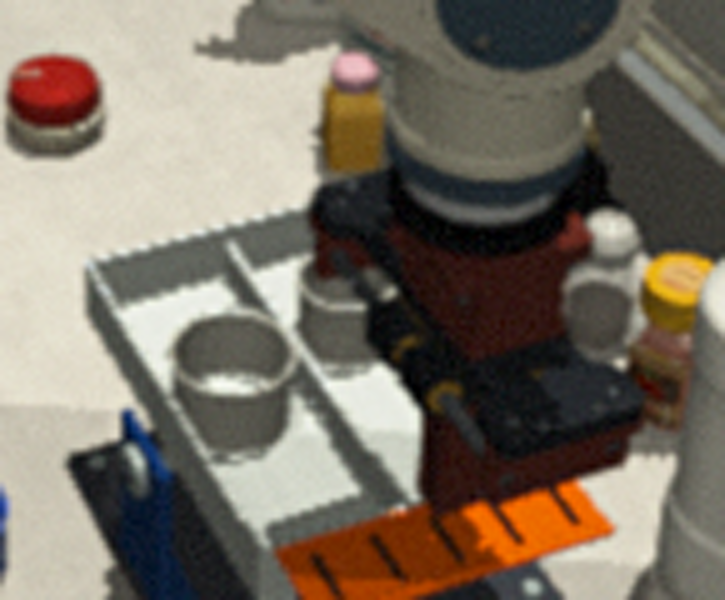

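The small ring stands in the far lane at (340,315) in the crop, upright and released. The fingers are above the lip's middle. Pushing down to just above the shallowest possible stop.

Request:
{"name": "servo_tool", "arguments": {
  "increments": [
    [0,0,-0.8,0,0,0,-1],
    [0,0,-1.6,0,0,0,-1],
    [0,0,-2.1,0,0,0,-1],
    [0,0,-2.4,0,0,0,-1],
    [0,0,-2.7,0,0,0,-1],
    [0,0,-3,0,0,0,-1],
    [0,0,-3.3,0,0,0,-1],
    [0,0,-3.6,0,0,0,-1],
    [0,0,-3.9,0,0,0,-1],
    [0,0,-4.2,0,0,0,-1],
    [0,0,-4.5,0,0,0,-1],
    [0,0,-4.8,0,0,0,-1],
    [0,0,-5.1,0,0,0,-1],
    [0,0,-5.4,0,0,0,-1],
    [0,0,-5.7,0,0,0,-1],
    [0,0,-6,0,0,0,-1],
    [0,0,-6.3,0,0,0,-1],
    [0,0,-6.5,0,0,0,-1],
    [0,0,-6.7,0,0,0,-1],
    [0,0,-6.8,0,0,0,-1]
  ]
}}

```text
t: 9.17
ee_pos: [569.7, -242.9, 89.9]
orientation: [-0.035, -3.141, -0.0]
ft_force: [0.5, -4.4, 2.8]
width: 0.5
grasp_force: 1.9
```

Request:
{"name": "servo_tool", "arguments": {
  "increments": [
    [0,0,-0.15,0,0,0,-1],
    [0,0,-0.3,0,0,0,-1],
    [0,0,-0.4,0,0,0,-1],
    [0,0,-0.5,0,0,0,-1],
    [0,0,-0.5,0,0,0,-1]
  ]
}}

```text
t: 9.58
ee_pos: [569.5, -242.5, 84.8]
orientation: [-0.034, -3.141, -0.001]
ft_force: [0.1, -1.7, 2.6]
width: 0.5
grasp_force: 1.1
```

Request:
{"name": "servo_tool", "arguments": {
  "increments": [
    [0,0,-0.15,0,0,0,-1],
    [0,0,-0.3,0,0,0,-1],
    [0,0,-0.4,0,0,0,-1],
    [0,0,-0.5,0,0,0,-1],
    [0,0,-0.5,0,0,0,-1]
  ]
}}

```text
t: 10.0
ee_pos: [569.6, -242.4, 80.5]
orientation: [-0.035, -3.141, -0.001]
ft_force: [-1.1, 0.8, 9.1]
width: 0.3
grasp_force: 3.9
```

Contact with the stop felt. Easing in to about 12 N.

Request:
{"name": "servo_tool", "arguments": {
  "increments": [
    [0,0,-0.05,0,0,0,-1],
    [0,0,-0.1,0,0,0,-1],
    [0,0,-0.1,0,0,0,-1],
    [0,0,-0.1,0,0,0,-1]
  ]
}}

```text
t: 10.33
ee_pos: [569.6, -242.4, 79.9]
orientation: [-0.035, -3.141, -0.001]
ft_force: [-1.5, 1.6, 9.6]
width: 0.3
grasp_force: 4.6
```

Request:
{"name": "servo_tool", "arguments": {
  "increments": [
    [0,0,-0.05,0,0,0,-1],
    [0,0,-0.1,0,0,0,-1],
    [0,0,-0.12,0,0,0,-1],
    [0,0,-0.12,0,0,0,-1]
  ]
}}

```text
t: 10.67
ee_pos: [569.6, -242.4, 79.0]
orientation: [-0.035, -3.141, -0.001]
ft_force: [-2.6, 2.3, 13.3]
width: 0.2
grasp_force: 5.7
```

Request:
{"name": "servo_tool", "arguments": {
  "increments": [
    [0,0,0,0,0,0,-1],
    [0,0,0,0,0,0,-1],
    [0,0,0,0,0,0,-1],
    [0,0,0,0,0,0,-1],
    [0,0,0,0,0,0,-1],
    [0,0,0,0,0,0,-1],
    [0,0,0,0,0,0,-1],
    [0,0,0,0,0,0,-1],
    [0,0,0,0,0,0,-1],
    [0,0,0,0,0,0,-1],
    [0,0,0,0,0,0,-1],
    [0,0,0,0,0,0,-1]
  ]
}}

```text
t: 11.67
ee_pos: [569.6, -242.4, 79.0]
orientation: [-0.034, -3.141, -0.001]
ft_force: [-2.5, 0.6, 13.1]
width: 0.4
grasp_force: 5.6
```

Request:
{"name": "servo_tool", "arguments": {
  "increments": [
    [0,0,0,0,0,0,-1],
    [0,0,0,0,0,0,-1],
    [0,0,0,0,0,0,-1],
    [0,0,0,0,0,0,-1],
    [0,0,0,0,0,0,-1],
    [0,0,0,0,0,0,-1],
    [0,0,0,0,0,0,-1],
    [0,0,0,0,0,0,-1],
    [0,0,0,0,0,0,-1],
    [0,0,0,0,0,0,-1],
    [0,0,0,0,0,0,-1],
    [0,0,0,0,0,0,-1],
    [0,0,0,0,0,0,-1],
    [0,0,0,0,0,0,-1],
    [0,0,0,0,0,0,-1],
    [0,0,0,0,0,0,-1]
  ]
}}

```text
t: 13.0
ee_pos: [569.6, -242.4, 79.1]
orientation: [-0.034, -3.141, -0.001]
ft_force: [-2.2, 1.2, 12.9]
width: 0.7
grasp_force: 5.6
```

Run:
```python
from h import *
o=ctrl.get_obs(); print(o["ee_pos"],o["ft_force"])
snap("side","pics/side4.png"); crop("pics/side4.png","pics/i.png",275,170,145,120,5)
```

```text
[ 569.6065833  -242.37792754   79.05157132] [-2.20758629  1.21259186 12.8770383 ]
```

View pics/i.png

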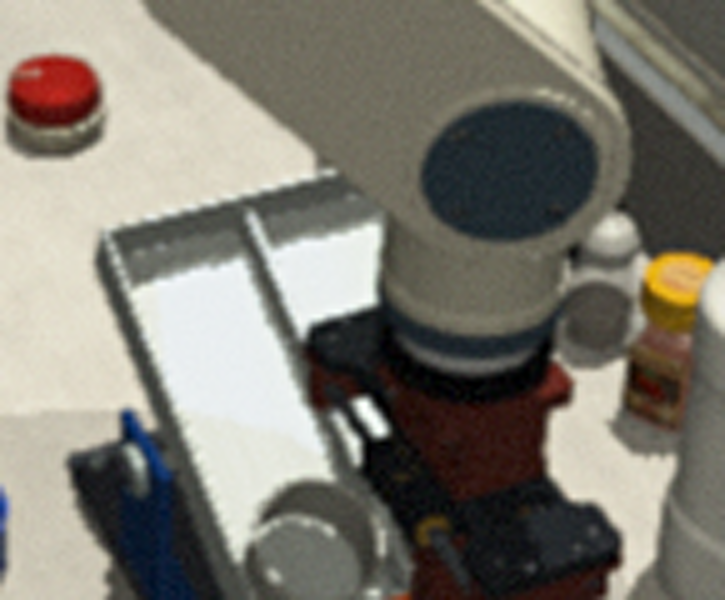

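The large ring has slid to the lip end at about (315,550), and the upper part of the free lane is empty. Force has held at about 13 N for over 2 s. Easing the lip up slowly.

Request:
{"name": "servo_tool", "arguments": {
  "increments": [
    [0,0,0.1,0,0,0,-1],
    [0,0,0.3,0,0,0,-1],
    [0,0,0.5,0,0,0,-1],
    [0,0,0.75,0,0,0,-1],
    [0,0,1,0,0,0,-1],
    [0,0,1.25,0,0,0,-1],
    [0,0,1.5,0,0,0,-1],
    [0,0,1.75,0,0,0,-1],
    [0,0,2,0,0,0,-1],
    [0,0,2.25,0,0,0,-1],
    [0,0,2.5,0,0,0,-1],
    [0,0,2.75,0,0,0,-1],
    [0,0,3,0,0,0,-1],
    [0,0,3.25,0,0,0,-1],
    [0,0,3.5,0,0,0,-1],
    [0,0,3.7,0,0,0,-1],
    [0,0,3.9,0,0,0,-1],
    [0,0,4.1,0,0,0,-1],
    [0,0,4.3,0,0,0,-1],
    [0,0,4.5,0,0,0,-1]
  ]
}}

```text
t: 14.72
ee_pos: [569.6, -242.9, 123.1]
orientation: [-0.034, -3.141, 0.0]
ft_force: [0.2, 0.3, 0.6]
width: 0.4
grasp_force: 0.4
```

Request:
{"name": "servo_tool", "arguments": {
  "increments": [
    [0,0,0.15,0,0,0,-1],
    [0,0,0.3,0,0,0,-1],
    [0,0,0.4,0,0,0,-1],
    [0,0,0.5,0,0,0,-1],
    [0,0,0.6,0,0,0,-1],
    [0,0,0.7,0,0,0,-1],
    [0,0,0.8,0,0,0,-1],
    [0,0,0.9,0,0,0,-1],
    [0,0,1,0,0,0,-1],
    [0,0,1.1,0,0,0,-1],
    [0,0,1.3,0,0,0,-1],
    [0,0,1.5,0,0,0,-1]
  ]
}}

```text
t: 15.72
ee_pos: [569.6, -242.9, 138.1]
orientation: [-0.034, -3.141, -0.0]
ft_force: [-0.6, -1.1, 0.9]
width: 0.7
grasp_force: 0.0
```

Request:
{"name": "servo_tool", "arguments": {
  "increments": [
    [0,0,1,0,0,0,-1],
    [0,0,3,0,0,0,-1],
    [0,0,6,0,0,0,-1],
    [0,0,9,0,0,0,-1],
    [0,0,12,0,0,0,-1],
    [0,2,14,0,0,0,-1],
    [-1,5,15,0,0,0,-1],
    [-2,8.5,15,0,0,0,-1],
    [-3,12,15,0,0,0,-1],
    [-4,15.5,15,0,0,0,-1],
    [-5,19,15,0,0,0,-1],
    [-6,22.5,15,0,0,0,-1],
    [-7,26,15,0,0,0,-1],
    [-8,29.5,15,0,0,0,-1],
    [-9,33,15,0,0,0,-1],
    [-10,36.5,15,0,0,0,-1],
    [-11,40,15,0,0,0,-1],
    [-12,43,15,0,0,0,-1],
    [-12,45,15,0,0,0,-1],
    [-12,45,15,0,0,0,-1]
  ]
}}

```text
t: 17.38
ee_pos: [449.3, 210.2, 289.0]
orientation: [0.029, 3.14, 0.002]
ft_force: [0.0, 0.1, 0.7]
width: 0.4
grasp_force: 0.0
```

Run:
```python
from h import *
o=ctrl.get_obs(); print(o["t"],o["ee_pos"])
for n in("top","side"):
    d=snap(n,f"pics/{n}5.png"); a=cv2.imread(f"pics/{n}0.png");b=cv2.imread(f"pics/{n}5.png")
    # orange lip mask centroid before/after
    for im in(a,b):
        m=(im[...,2].astype(int)-im[...,0]>90)&(im[...,1]>50)&(im[...,2]>120); v,u=np.nonzero(m); k=(v>150)&(u>300)&(u<470); print(n,"orange",k.sum(),u[k].mean().round(1),v[k].mean().round(1))
    df=cv2.absdiff(a,b).max(2)>35
    N,L,S,C=cv2.connectedComponentsWithStats(df.astype(np.uint8))
    for s,c in zip(S[1:],C[1:]):
        if s[4]>12: print(n,s,c.round())
d=load("pics/top5.png")
g=cv2.cvtColor(cv2.imread("pics/top5.png"),cv2.COLOR_BGR2GRAY)
c=cv2.resize(g[160:232,345:440],None,fx=6,fy=6,interpolation=cv2.INTER_CUBIC)
h=cv2.HoughCircles(c,cv2.HOUGH_GRADIENT,1,60,param1=120,param2=22,minRadius=48,maxRadius=85)
for u,v,r in (h[0] if h is not None else[]):
    p=((u+.5)/6-.5+345,(v+.5)/6-.5+160); print("circ",np.round(p,1),r/6,at_z(d,*p,140).round(1))
```

```text
17.3833 [449.32998438 210.19759455 288.98272484]
top orange 775 445.4 197.7
top orange 803 445.3 197.7
top [419 173  16  23  88] [429. 183.]
top [414 177  10  17  59] [417. 186.]
top [375 200  25  27 175] [389. 213.]
top [408 201  27  27 135] [419. 210.]
top [189 204  23  20 170] [199. 214.]
top [422 215  13  13  44] [429. 222.]
top [ 200  216  135  155 5409] [271. 290.]
top [246 236  10  11  20] [252. 242.]
top [200 249  22  67  84] [210. 280.]
top [  20  307  125   93 5881] [ 82. 354.]
top [157 312  12   4  23] [162. 314.]
top [ 250  337   70   63 2200] [276. 375.]
top [295 352  61  20 762] [325. 360.]
top [311 368  55  24 782] [337. 376.]
top [374 389   9   6  25] [378. 391.]
top [324 394   7   6  27] [327. 397.]
side orange 1257 369.1 273.8
side orange 1277 369.2 273.8
side [  8   1  16  42 162] [15. 17.]
side [  69    0   88   35 1584] [116.  14.]
side [156   4  33  22 310] [171.  18.]
side [220   8  45  37 768] [246.  23.]
side [ 124   37   41   88 1790] [144.  83.]
side [ 16  44  15  32 121] [24. 59.]
side [240  46   7  11  45] [243.  50.]
side [ 219   53   46   87 2169] [240.
[... 808 characters left out ...]
2  15  29] [185. 214.]
side [203 206   6  19  31] [205. 214.]
side [177 215   7   9  18] [180. 219.]
side [ 188  215   70   66 1774] [226. 245.]
side [189 226  13   7  25] [195. 229.]
side [ 308  231   43   49 1019] [327. 255.]
side [195 234  11   9  21] [200. 238.]
side [  0 241  31  15 337] [ 13. 249.]
side [355 249  24  22 362] [366. 259.]
side [ 123  271   43   56 1418] [144. 296.]
side [ 29 292  21  21 259] [ 38. 301.]
side [ 48 311  19  22 250] [ 56. 324.]
side [115 329  11  16  94] [121. 338.]
side [ 29 340  16  25 261] [ 35. 354.]
side [109 348   8   6  22] [113. 351.]
side [101 356  14   8  41] [108. 360.]
side [ 57 359  33  12 126] [ 72. 364.]
side [ 61 363  38  17 273] [ 79. 372.]
```

The lip is back where it started, so the tray is level. Both rings show upright at the lip end: large at u 408–435, v 201–228, small at u 414–435, v 173–196. Both are the right size for standing rings. Nothing else shows as moved beyond arm shadow.

```bash
python3 -c "
from workcell import ctrl
print(ctrl.close_job())"
```

```text
the job is handed in; nothing more can be done
None
```

The job is handed in at about 17.5 s: the lip was held on the stop at about 13 N (highest reading 13.3 N) for over 2 s and eased back up, and the images show the tray level with both rings standing at the lip end.

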